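# Lid on the parts tub

## Task

The studs in the open white plastic tub beside the vice must be kept free of swarf: take the lid that fits it, the larger of the two steel lids, by its knob and lower it gently onto the tub's rim, not dropping it, so that it sits centred, fully seated and level. Leave the tub standing where it is and the smaller lid where it lies.

Things in the scene. Friction and masses are not known exactly. Their poses are not given: they have to be found in the camera images.
- parts_tub: open white plastic tub with some studs in it, beside the bench vice, round, 157 mm across the rim, narrowing to 128 mm at the foot, 121 mm high, about 0.9 kg, loose. Origin: centre of its underside, on the bench; z up along its axis. The rim is level, 121 mm above the origin; the mouth inside the rim is about 140 mm across.
- large_lid: larger steel lid, 0.22-0.4 kg, lying knob up: flange 164 mm dia., 5 mm thick; upright black knob 28 mm dia., 36 mm tall, in the middle; under the flange a tapered plug 10 mm deep, 124 to 108 mm dia., that goes inside the tub's mouth. Origin: centre of the plug's underside, z up. Above it: flange 10-15 mm, knob 15-51 mm. Seated, the origin is 111 mm above the tub's origin.
- small_lid: the smaller lid of the same make, flange 100 mm in diameter (too small for the tub: it would fall through the mouth), same knob and heights, lying knob up on the bench. Origin: centre of its underside, z up. Which of the two lids lies nearer to the robot varies.

How it is judged:
By the outcome, as a careful person would: the job done as asked, in the order asked, and still so for the second after the job is handed in, with the robot touching nothing.
It also fails if it takes over 40 s, if anything falls off the work surface, if the arm or the gripper's body presses on something with over 40 N, if the wrist force passes 120 N, or if a joint passes its speed limit or range.

## Robot

A 6-joint arm with a two-finger parallel gripper is mounted at the origin on a cart in front of the work surface, level with it; the furniture and walls round the work are solid. World frame = base frame: x ahead of the robot, y to its left, z up, the work surface at z = 0. Lengths are in m, angles in rad, forces in N, time in s.
With the tool pointing down it reaches from about 0.4 to 0.825 m from the base axis. Payload 7 kg.
Tool frame: the origin (TCP) lies at the very end of the fingers, on their centre line; the grasp point (between the pads) lies 19 mm behind it; z points along the fingers, y is the line along which they close (so a half turn about z gives the same grasp; the last joint's range is limited). The gripper opens to 85 mm and grips with 20 to 120 N. Pads are 22 mm wide; open, the fingers measure 114 mm over their backs; the gripper's body (76 mm by 85 mm) begins 54 mm behind the grasp point. The pads swing forward as they close: fully open they stand 13 mm farther back than shut.
Start: joints at [-0.905, 0.359, 0.012, 0, -1.224, -0.288], TCP at [0.249, -0.627, 0.231] pointing down, gripper open.
Joint ranges: [-3.07, 3.07], [-1.43, 2.12], [-1.02, 1.25], [-3.03, 1.67], [-3.05, -0], [-3.03, 3.03]. Speed limits (rad/s): [2.39, 2.39, 3.01, 3.14, 3.14, 3.14].

## Interface

Orientations are given as a unit quaternion [w, x, y, z].
In Python, from cell import get_obs, snapshot, hand_in, boxes_of gives the robot as it stands.
- The arm moves only by the tool apply_moves, never from a script. Its argument "moves" is a list that holds one entry, the list of rows, each a list of 4 numbers: the shift along the tool's x, y, z in mm, then the turn about the tool's z in degrees. A call has 1 to 12 rows; each row is the pose to reach, as a shift and turn from the pose commanded when the call began, along the tool's axes at that moment; what a row does not reach only later rows make up. A row lasts 1/12 s, in which the tool goes at most 41.7 mm and 7.16 degrees, less where a joint would pass 70% of its speed; a pose out of reach is approached as far as the arm can. A call with a gripper value outside its range is refused whole. "claw" is the opening in per cent of the stroke, from 0 (shut) to 100 (fully open), set as the call begins (left out, the last holds). The fingers move at their own pace and stop on an object; the grip force is fixed at half the most. Time passes only in rows, so rows that repeat a pose let the fingers close. It gives the time, the measured TCP pose, the force, the opening and the grip force at its end, in the units of the state.
- get_obs(): the state, without advancing time (a new reading comes with each control period).
- snapshot(name): name is "side" or "top" or "wrist"; returns a dict with "frame" (420x560x3 uint8, blue, green, red), "z_map" (420x560 float32, m along the optical axis (not along the pixel's ray), 0 where there is no reading), "fx", "fy", "cx", "cy" (pixels), "extrinsics" (4x4, takes a point from camera to world coordinates). Camera axes: x right, y down, z forward; pixel columns grow to the right and rows downward; lengths in m; the calibration is good to about 2 mm. A picture is of the moment at which its call begins.
- hand_in(): hands the job in; it is judged then, once.
Trained networks look in a picture, given as the dict that the camera call returned (one of the last four; its "shot" number tells which), for a name from the list of things; names that differ only in an ending like _2 or _b are one class to them, and where a whole thing is asked for, a point or a joint stands for the part that bears it (a point fixed in the world has none). Each returns a list of dicts, best first, with "p" (0 to 1); they miss things now and then, are a little off and sometimes report something else, mostly with a low value. They report only what shows in the picture. A call takes as long as a camera call.
- boxes_of(picture, query): "extent" ([left, top, right, bottom] in pixels, round what is visible of it).
The state is a dict: "time_s": time; "qpos": joint angles; "joint_velocities": joint speeds; "joint_efforts": joint torques, N m; "position": TCP position; "tcp_rot": TCP orientation; "ft_force": force on the tool from outside, world axes, zero at the start; "moment": the same for the moment, N m; "grip_width": opening from 0.0 (shut) to 1.0 (fully open); "grasp_force": force on a finger pad.
Only numpy, scipy, OpenCV 4.12 (cv2) and the standard library are available. Lean on these libraries where they do the work, as an engineer would, in place of code of your own. Each camera call takes 0.05 s, during which the arm holds its last target. There are 200 camera calls.

## Working session

There is one attempt and no reset: what is moved stays moved. The work goes in short steps, Python scripts to look and compute and a tool call to move; the robot and the scene stay as the last step left them, time stands still between calls to the robot, and variables do not carry over. Pictures are saved under pics/ and viewed, at most 10 in all, crops included, and the job is handed in when it is done.

Besides the shell and the picture viewer there is one more tool, called after "Request:" as name([rows], argument=value, ...), one row to a line, values as JSON. apply_moves: Moves the arm, as the interface text tells. Its arguments: {"type":"object","properties":{"moves":{"type":"array","items":{"type":"array","items":{"type":"array","items":{"type":"number"}}}},"claw":{"type":"number"}},"required":["moves"]}

```bash
mkdir -p pics
cat > h.py <<'E'
import numpy as np, cv2
from cell import *
def cloud(s):
    z=s["z_map"]; v,u=np.mgrid[:z.shape[0],:z.shape[1]]
    p=np.stack([(u-s["cx"])/s["fx"]*z,(v-s["cy"])/s["fy"]*z,z],-1)
    E=np.array(s["extrinsics"]); w=p@E[:3,:3].T+E[:3,3]; w[z<=0]=np.nan
    return w
E
python3 - <<'E'
from h import *
o=get_obs();print(o)
ims=[]
for n in("top","side"):
    s=snapshot(n);w=cloud(s);f=s["frame"].copy()
    np.savez(f"{n}.npz",w=w,f=f)
    for q in("parts_tub","large_lid","small_lid"):
        for b in boxes_of(s,q)[:2]:
            l,t,r,bo=map(int,b["extent"]);c=w[(t+bo)//2,(l+r)//2]
            print(n,q,round(b["p"],2),(l,t,r,bo),c.round(3))
            cv2.rectangle(f,(l,t),(r,bo),(0,0,255),1);cv2.putText(f,q[:3],(l,t),0,.5,(0,0,255))
    cv2.imwrite(f"pics/{n}.png",f)
E
```

```text
{'time_s': 0.0, 'qpos': array([-9.04894858e-01,  3.59378820e-01,  1.10816310e-02, -3.31475310e-04,
       -1.22411277e+00, -2.88079999e-01]), 'joint_velocities': array([ 0.00079105,  0.00177233,  0.00011124, -0.00050272, -0.00031503,
       -0.00020833]), 'joint_efforts': array([-4.03456448e-03, -5.83318377e+01,  2.93413496e+01,  6.93690062e+00,
       -6.14741090e-03, -2.19182283e-06]), 'position': array([ 0.24878923, -0.62696902,  0.23038218]), 'tcp_rot': array([-2.31977255e-04, -1.87733621e-01,  9.82219636e-01,  7.88301945e-04]), 'ft_force': array([-0.10800057, -0.06479282, -0.32384501]), 'moment': array([0.0218172 , 0.02437321, 0.00586752]), 'grasp_force': 0.0, 'grip_width': 1.0002156829945978}
top parts_tub 0.73 (310, 191, 410, 279) [0.469 0.1   0.017]
top large_lid 0.59 (179, 129, 264, 216) [0.577 0.363 0.054]
top small_lid 0.97 (199, 240, 250, 294) [0.402 0.351 0.05 ]
side parts_tub 0.62 (268, 118, 338, 200) [0.475 0.058 0.023]
side large_lid 0.71 (169, 219, 255, 287) [0.584 0.384 0.017]
side small_lid 0.69 (280, 246, 333, 285) [0.403 0.371 0.024]
```

View pics/top.png

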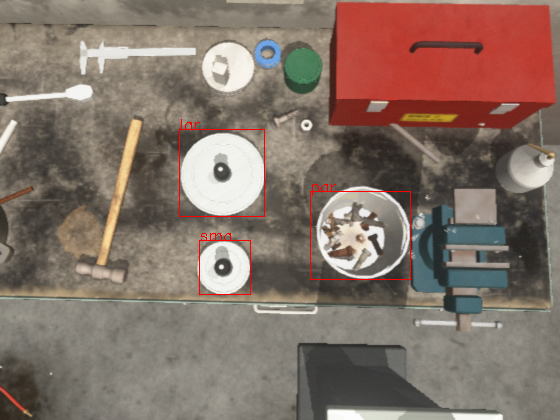

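View pics/side.png

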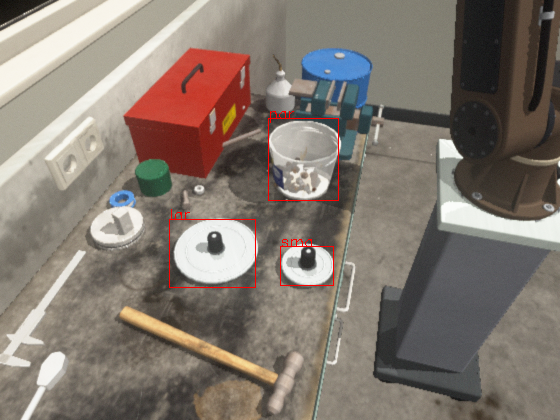

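The top view shows the large lid at about (222,172), the small lid at (225,267) and the tub mouth at (363,231). The tub box is a bit off to the lower left. The side view agrees. Next I fit circles to the depth data.

```bash
cat > fit.py <<'E'
from h import *
from scipy.optimize import least_squares
def circ(P,r=None):
    f=lambda q:np.hypot(P[:,0]-q[0],P[:,1]-q[1])-(r or q[2])
    s=least_squares(f,[*P.mean(0)[:2],r or .07],loss="soft_l1",f_scale=.002)
    return s.x.round(4),np.sqrt(np.mean(s.fun**2)).round(4),len(P)
def near(w,c,R,z0,z1):
    P=w.reshape(-1,3);P=P[~np.isnan(P[:,0])]
    return P[(np.hypot(*(P[:,:2]-c).T)<R)&(P[:,2]>z0)&(P[:,2]<z1)]
E
python3 - <<'E'
from fit import *
for n in("top","side"):
    w=np.load(n+".npz")["w"]
    P=near(w,[.46,.09],.12,.112,.13);print(n,"rim",circ(P),P[:,2].min(),np.percentile(P[:,2],[50,95,100]).round(4))
    for nm,c in(("L",[.58,.363]),("S",[.402,.351])):
        P=near(w,c,.03,.045,.06);print(nm,"knob top mean",P.mean(0).round(4),((P.max(0)+P.min(0))/2).round(4),len(P))
        P=near(w,c,.1 if nm=="L" else .065,.009,.02)
        print(nm,"flange mid",((P.max(0)+P.min(0))/2).round(4),np.ptp(P,axis=0).round(4),np.median(P[:,2]),cv2.minEnclosingCircle(P[:,:2].astype(np.float32)))
    for r in(.09,.11,.13,.15):
        P=near(w,[.46,.09],r,.0,.4);print("max z within",r,P[:,2].max(),P[P[:,2].argmax()])
E
```

```text
top rim (array([0.4642, 0.115 , 0.0746]), np.float64(0.0172), 1200) 0.11205082007749712 [0.1207 0.1237 0.1299]
L knob top mean [0.5825 0.3658 0.0514] [0.5834 0.3658 0.0505] 172
L flange mid [0.5833 0.3671 0.0153] [0.1627 0.1621 0.0094] 0.01597688677745457 ((0.5833383798599243, 0.3662595748901367), 0.08209303021430969)
S knob top mean [0.4027 0.3568 0.0514] [0.4033 0.3567 0.05  ] 182
S flange mid [0.4028 0.3572 0.0152] [0.0992 0.0985 0.0096] 0.015764353135670373 ((0.4031924307346344, 0.3578817546367645), 0.05006689205765724)
max z within 0.09 0.12529018026745486 [0.53651372 0.09563416 0.12529018]
max z within 0.11 0.15633895281527255 [ 0.46644257 -0.01613037  0.15633895]
max z within 0.13 0.1565529882458554 [ 0.46655981 -0.02237775  0.15655299]
max z within 0.15 0.1565529882458554 [ 0.46655981 -0.02237775  0.15655299]
side rim (array([0.4633, 0.1161, 0.0753]), np.float64(0.0235), 868) 0.11205991196968756 [0.1186 0.1249 0.13  ]
L knob top mean [0.582  0.369  0.0499] [0.5827 0.3673 0.0492] 142
L flange mid [0.583  0.3676 0.0149] [0.163  0.1636 0.0099] 0.014880098370778194 ((0.5831247568130493, 0.36731913685798645), 0.08248370885848999)
S knob top mean [0.4026 0.3607 0.0499] [0.4025 0.3584 0.0492] 150
S flange mid [0.4024 0.3592 0.0145] [0.099  0.1008 0.0109] 0.014823554923087623 ((0.4028913974761963, 0.35881462693214417), 0.05107177048921585)
max z within 0.09 0.12232478105904165 [0.52599338 0.07672498 0.12232478]
max z within 0.11 0.1526528191908098 [ 0.46841911 -0.01480549  0.15265282]
max z within 0.13 0.15476573376018998 [ 0.46508973 -0.0212447   0.15476573]
max z within 0.15 0.15476573376018998 [ 0.46508973 -0.0212447   0.15476573]
```

Request:
apply_moves([
  [[-446, 444, -50, 0], [-446, 444, -50, 0], [-446, 444, -50, 0], [-446, 444, -50, 0], [-446, 444, -50, 0], [-446, 444, -50, 0], [-446, 444, -50, 0], [-446, 444, -50, 0], [-446, 444, -50, 0], [-446, 444, -50, 0], [-446, 444, -50, 0], [-446, 444, -50, 0]],
], claw=100)

```text
time_s: 1.4
position: [0.4479, -0.1682, 0.2716]
tcp_rot: [0.001, -0.188, 0.982, -0.0]
ft_force: [2.2, 0.1, -0.7]
grip_width: 0.999
grasp_force: 0.0
```

```bash
cat >> h.py <<'E'
from scipy.spatial.transform import Rotation
def go(t):
    o=get_obs();w,x,y,z=o["tcp_rot"];R=Rotation.from_quat([x,y,z,w])
    print(round(o["time_s"],2),o["position"].round(4),o["qpos"].round(2),"F",o["ft_force"].round(1),"w",round(o["grip_width"],3),"g",round(o["grasp_force"],1),"tilt",R.as_matrix()[:,2].round(4))
    print("shift mm",(R.inv().apply(np.array(t)-o["position"])*1000).round(1))
E
python3 - <<'E'
from fit import *
go([.583,.3665,.28])
for n in("top","side"):
    w=np.load(n+".npz")["w"]
    P=near(w,[.464,.1155],.09,.117,.128);print(circ(P),circ(P,.0765),cv2.minEnclosingCircle(P[:,:2].astype(np.float32)))
E
```

```text
1.4 [ 0.4479 -0.1682  0.2716] [ 0.05  0.   -0.34  0.   -1.23 -1.25] F [ 2.2  0.1 -0.7] w 0.999 g 0.0 tilt [ 0.0013  0.     -1.    ]
shift mm [-322.9  447.2   -8.2]
(array([0.4646, 0.1153, 0.0745]), np.float64(0.0016), 896) (array([0.4646, 0.1154, 0.0765]), np.float64(0.0026), 896) ((0.4648045599460602, 0.11479905247688293), 0.07751184701919556)
(array([0.4639, 0.1168, 0.0745]), np.float64(0.0019), 439) (array([0.464 , 0.1164, 0.0765]), np.float64(0.0028), 439) ((0.46441417932510376, 0.11618126183748245), 0.07891680300235748)
```

Request:
apply_moves([
  [[-323, 447, -8, 0], [-323, 447, -8, 0], [-323, 447, -8, 0], [-323, 447, -8, 0], [-323, 447, -8, 0], [-323, 447, -8, 0], [-323, 447, -8, 0], [-323, 447, -8, 0], [-323, 447, -8, 0], [-323, 447, -8, 0], [-323, 447, -8, 0], [-323, 447, -8, 0]],
])

```text
time_s: 2.4
position: [0.5704, 0.3166, 0.2784]
tcp_rot: [0.0, -0.188, 0.982, 0.0]
ft_force: [0.4, -0.1, 0.4]
grip_width: 1.0
grasp_force: 0.0
```

Request:
apply_moves([
  [[0, 0, 0, 0], [0, 0, 0, 0], [0, 0, 0, 0]],
])

```text
time_s: 2.65
position: [0.57, 0.3145, 0.2777]
tcp_rot: [-0.0, -0.188, 0.982, -0.0]
ft_force: [-0.9, -0.8, 0.0]
grip_width: 1.003
grasp_force: 0.0
```

Run:
```python
from fit import *
go([.583,.3665,.12])
s=snapshot("wrist");w=cloud(s);cv2.imwrite("pics/w1.png",s["frame"])
P=near(w,[.583,.366],.03,.045,.06);print(len(P), P.mean(0) if len(P) else 0, circ(P) if len(P) else 0)
P=near(w,[.583,.366],.1,.009,.02);print(len(P),cv2.minEnclosingCircle(P[:,:2].astype(np.float32)))
```

```text
2.65 [0.57   0.3145 0.2777] [ 0.8   0.3   0.03 -0.   -1.3  -2.  ] F [-0.9 -0.8  0. ] w 1.003 g 0.0 tilt [-7.e-04 -7.e-04 -1.e+00]
shift mm [-31.4  43.5 157.6]
479 [0.58130693 0.36703831 0.04991017] (array([0.5814, 0.3671, 0.0096]), np.float64(0.0033), 479)
13464 ((0.5817698240280151, 0.36796095967292786), 0.0821288600564003)
```

View pics/w1.png

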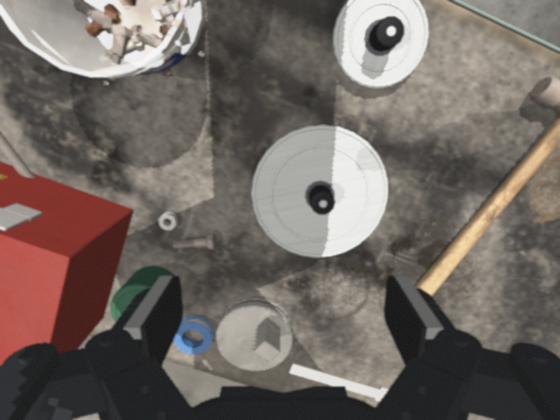

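The wrist view shows the large lid at (320,192) with its knob at (320,198), lying flat with nothing in the way. Both fingers will clear it. I'll centre over it and descend.

Request:
apply_moves([
  [[-31, 44, 40, 0], [-31, 44, 80, 0], [-31, 44, 120, 0], [-31, 44, 160, 0], [-31, 44, 180, 0], [-31, 44, 190, 0], [-31, 44, 190, 0], [-31, 44, 190, 0], [-31, 44, 190, 0], [-31, 44, 190, 0]],
])

```text
time_s: 3.53
position: [0.5842, 0.3676, 0.0914]
tcp_rot: [0.002, -0.188, 0.982, 0.001]
ft_force: [0.6, -0.3, -0.4]
grip_width: 0.996
grasp_force: 0.0
```

Run:
```python
from fit import *
go([.5825,.367,.02])
s=snapshot("top");w=cloud(s)
P=near(w,[.583,.366],.1,.009,.02);print(len(P),cv2.minEnclosingCircle(P[:,:2].astype(np.float32)))
s=snapshot("wrist");cv2.imwrite("pics/w2.png",s["frame"])
```

```text
3.53 [0.5842 0.3676 0.0914] [ 0.84  0.49 -0.12  0.   -0.96 -2.04] F [ 0.6 -0.3 -0.4] w 0.996 g 0.0 tilt [ 0.0035  0.0032 -1.    ]
shift mm [ 2.1 -0.  71.4]
3635 ((0.5831455588340759, 0.3665192723274231), 0.08225134015083313)
```

View pics/w2.png

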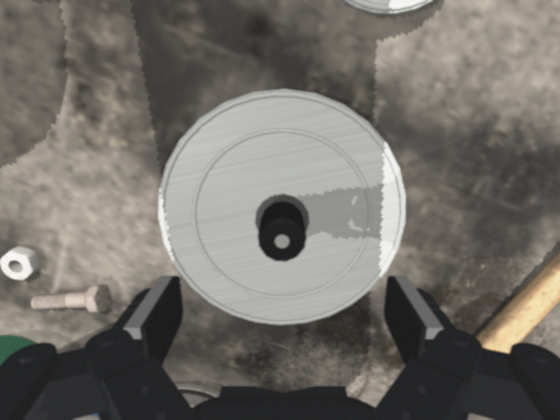

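The knob at (282,235) is centred between the fingers, whose midpoint is about x=283. Now down and grip.

Request:
apply_moves([
  [[1, 0, 25, 0], [1, 0, 45, 0], [1, 0, 60, 0], [1, 0, 67, 0], [1, 0, 71, 0], [1, 0, 71, 0], [1, 0, 71, 0], [1, 0, 71, 0]],
])

```text
time_s: 4.3
position: [0.5826, 0.367, 0.0185]
tcp_rot: [0.001, -0.188, 0.982, 0.001]
ft_force: [-0.2, -0.1, 1.0]
grip_width: 0.997
grasp_force: 0.0
```

Run:
```python
from fit import *
go([.5828,.3668,.02])
```

```text
4.3 [0.5826 0.367  0.0185] [ 0.84  0.56 -0.19  0.   -0.82 -2.04] F [-0.2 -0.1  1. ] w 0.997 g 0.0 tilt [ 0.0015  0.0014 -1.    ]
shift mm [-0.1 -0.3 -1.5]
```

Request:
apply_moves([
  [[0, 0, -1.5, 0], [0, 0, -1.5, 0], [0, 0, -1.5, 0], [0, 0, -1.5, 0], [0, 0, -1.5, 0], [0, 0, -1.5, 0], [0, 0, -1.5, 0], [0, 0, -1.5, 0], [0, 0, -1.5, 0], [0, 0, -1.5, 0], [0, 0, -1.5, 0], [0, 0, -1.5, 0]],
], claw=0)

```text
time_s: 5.3
position: [0.5821, 0.3665, 0.0191]
tcp_rot: [0.0, -0.188, 0.982, 0.0]
ft_force: [-1.6, -2.1, 4.8]
grip_width: 0.311
grasp_force: 59.8
```

Run:
```python
from fit import *
go([.5828,.3668,.02])
```

```text
5.3 [0.5821 0.3665 0.0191] [ 0.84  0.56 -0.19  0.   -0.82 -2.04] F [-1.6 -2.1  4.8] w 0.311 g 59.8 tilt [ 4.e-04  2.e-04 -1.e+00]
shift mm [-0.8  0.  -0.9]
```

Request:
apply_moves([
  [[0, 0, -5, 0], [0, 0, -15, 0], [0, 0, -30, 0], [0, 0, -50, 0], [0, 0, -75, 0], [0, 0, -100, 0], [0, 0, -125, 0], [0, 0, -150, 0], [0, 0, -170, 0], [0, 0, -180, 0], [0, 0, -180, 0], [0, 0, -180, 0]],
])

```text
time_s: 6.3
position: [0.5814, 0.3663, 0.1982]
tcp_rot: [-0.0, -0.188, 0.982, 0.0]
ft_force: [-0.4, 0.4, -4.8]
grip_width: 0.313
grasp_force: 59.3
```

Run:
```python
from fit import *
go([.4643,.1155,.2])
s=snapshot("side");cv2.imwrite("pics/s2.png",s["frame"]);w=cloud(s)
for n in("side","top"):
    w=cloud(snapshot(n))
    P=near(w,[.583,.366],.1,.15,.21);P=P[np.hypot(*(P[:,:2]-[.583,.366]).T)>.06]
    A=np.c_[P[:,:2]-[.583,.366],np.ones(len(P))];k=np.abs(P[:,2]-np.median(P[:,2]))<.008
    print(len(P),np.linalg.lstsq(A[k],P[k,2],rcond=None)[0].round(4),cv2.minEnclosingCircle(P[k][:,:2].astype(np.float32)))
```

```text
6.3 [0.5814 0.3663 0.1982] [ 0.84  0.4  -0.   -0.   -1.17 -2.04] F [-0.4  0.4 -4.8] w 0.313 g 59.3 tilt [-7.e-04  4.e-04 -1.e+00]
shift mm [ 201.3 -190.    -1.9]
2314 [ 0.0003 -0.0036  0.1927] ((0.5820342302322388, 0.3677498698234558), 0.08245506882667542)
2424 [-0.0006 -0.0004  0.1935] ((0.581900417804718, 0.3658291697502136), 0.08204400539398193)
```

View pics/s2.png

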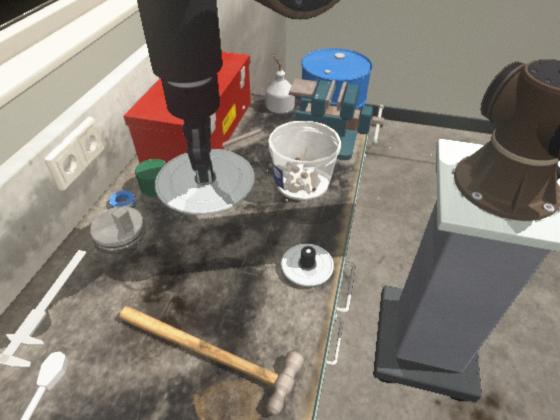

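The side view shows the large lid held level at (205,183), flange top at z≈0.193. The small lid and the tub haven't moved. Now across to above the tub.

Request:
apply_moves([
  [[10, -9, 0, 0], [30, -28, 0, 0], [55, -52, 0, 0], [80, -75, 0, 0], [105, -99, 0, 0], [130, -122, 0, 0], [155, -146, 0, 0], [178, -167, 0, 0], [194, -182, 0, 0], [202, -190, 0, 0], [202, -190, 0, 0], [202, -190, 0, 0]],
])

```text
time_s: 7.45
position: [0.4644, 0.1151, 0.1984]
tcp_rot: [0.0, -0.187, 0.982, -0.0]
ft_force: [0.8, -0.1, -2.6]
grip_width: 0.31
grasp_force: 59.4
```

Request:
apply_moves([
  [[0, 0, 10, 0], [0, 0, 20, 0], [0, 0, 30, 0], [0, 0, 38, 0], [0, 0, 42, 0], [0, 0, 42, 0], [0, 0, 42, 0]],
])

```text
time_s: 8.03
position: [0.4643, 0.1153, 0.1563]
tcp_rot: [-0.0, -0.188, 0.982, -0.0]
ft_force: [0.1, -0.2, -3.8]
grip_width: 0.307
grasp_force: 59.4
```

```bash
cat > chk.py <<'E'
from fit import *
import sys
zt=float(sys.argv[1]); go([.4643,.1155,.131]); C=[.4643,.1155]
for n in("side","top"):
    s=snapshot(n);w=cloud(s);cv2.imwrite(f"pics/{sys.argv[2]}_{n}.png",s["frame"])
    P=near(w,C,.1,zt-.008,zt+.008);P=P[np.hypot(*(P[:,:2]-C).T)>.055]
    A=np.c_[P[:,:2]-C,np.ones(len(P))]
    print(n,len(P),np.linalg.lstsq(A,P[:,2],rcond=None)[0].round(4),cv2.minEnclosingCircle(P[:,:2].astype(np.float32)))
    P=near(w,C,.1,.03,zt-.012);P=P[np.hypot(*(P[:,:2]-C).T)>.05]
    print(" wall below",len(P),np.ptp(P,axis=0).round(3))
E
python3 chk.py .151 a
```

```text
8.03 [0.4643 0.1153 0.1563] [ 0.66  0.1  -0.52  0.   -0.96 -1.85] F [ 0.1 -0.2 -3.8] w 0.307 g 59.4 tilt [-6.e-04 -7.e-04 -1.e+00]
shift mm [-0.1  0.2 25.3]
side 1460 [ 0.0011 -0.0047  0.1518] ((0.4641319811344147, 0.11862367391586304), 0.08322188258171082)
 wall below 2341 [0.157 0.145 0.093]
top 172 [-0.0255 -0.0361  0.1573] ((0.5228533744812012, 0.16053315997123718), 0.03591619431972504)Traceback (most recent call last):
  File "chk.py", line 10, in <module>
    print(" wall below",len(P),np.ptp(P,axis=0).round(3))
                               ~~~~~~^^^^^^^^^^
    return _methods._ptp(a, axis=axis, out=out, **kwargs)
           ~~~~~~~~~~~~~^^^^^^^^^^^^^^^^^^^^^^^^^^^^^^^^^
    umr_maximum(a, axis, None, out, keepdims),
    ~~~~~~~~~~~^^^^^^^^^^^^^^^^^^^^^^^^^^^^^^
ValueError: zero-size array to reduction operation maximum which has no identity
```

View pics/a_side.png

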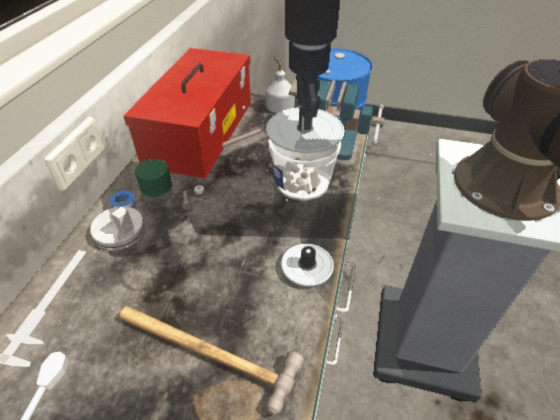

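The side view shows the lid above the tub mouth at (305,128), level and centred. I'll lower it slowly.

Request:
apply_moves([
  [[0, 0, 3, 0], [0, 0, 6, 0], [0, 0, 9, 0], [0, 0, 12, 0], [0, 0, 14, 0], [0, 0, 16, 0], [0, 0, 18, 0], [0, 0, 20, 0], [0, 0, 21, 0], [0, 0, 22, 0], [0, 0, 22, 0], [0, 0, 22, 0]],
])

```text
time_s: 9.13
position: [0.4643, 0.1153, 0.1347]
tcp_rot: [0.0, -0.188, 0.982, -0.0]
ft_force: [0.1, 0.6, -3.4]
grip_width: 0.309
grasp_force: 59.4
```

Request:
apply_moves([
  [[0, 0, 0.5, 0], [0, 0, 1, 0], [0, 0, 1.5, 0], [0, 0, 2, 0], [0, 0, 2, 0], [0, 0, 2, 0]],
])

```text
time_s: 9.63
position: [0.4642, 0.1153, 0.1326]
tcp_rot: [-0.0, -0.188, 0.982, 0.0]
ft_force: [0.9, 0.6, -3.3]
grip_width: 0.312
grasp_force: 59.4
```

Request:
apply_moves([
  [[0, 0, 0.5, 0], [0, 0, 0.5, 0], [0, 0, 1, 0], [0, 0, 1, 0], [0, 0, 1.5, 0], [0, 0, 1.5, 0], [0, 0, 1.5, 0]],
])

```text
time_s: 10.22
position: [0.4642, 0.1153, 0.1311]
tcp_rot: [-0.0, -0.188, 0.982, -0.0]
ft_force: [-1.0, -0.2, -3.1]
grip_width: 0.307
grasp_force: 59.4
```

Request:
apply_moves([
  [[0, 0, 0.4, 0], [0, 0, 0.4, 0], [0, 0, 0.8, 0], [0, 0, 0.8, 0], [0, 0, 0.8, 0]],
])

```text
time_s: 10.63
position: [0.4642, 0.1153, 0.1303]
tcp_rot: [-0.0, -0.188, 0.982, -0.0]
ft_force: [0.1, 0.8, -2.8]
grip_width: 0.307
grasp_force: 59.4
```

Request:
apply_moves([
  [[0, 0, 0.3, 0], [0, 0, 0.3, 0], [0, 0, 0.6, 0], [0, 0, 0.6, 0], [0, 0, 0.6, 0]],
])

```text
time_s: 11.05
position: [0.4643, 0.1153, 0.1299]
tcp_rot: [0.0, -0.188, 0.982, 0.0]
ft_force: [-0.3, -0.2, -0.8]
grip_width: 0.309
grasp_force: 59.8
```

Request:
apply_moves([
  [[0, 0, 0.3, 0], [0, 0, 0.3, 0], [0, 0, 0.6, 0], [0, 0, 0.6, 0], [0, 0, 0.6, 0]],
])

```text
time_s: 11.47
position: [0.4644, 0.1153, 0.1298]
tcp_rot: [0.0, -0.188, 0.982, 0.0]
ft_force: [-4.8, 0.4, 6.8]
grip_width: 0.308
grasp_force: 60.8
```

The lid is on the rim: the force went from −3.5 to +7 N and the height matches the 111 mm offset. Release.

Request:
apply_moves([
  [[0, 0, -0.4, 0], [0, 0, -0.4, 0], [0, 0, -0.4, 0], [0, 0, -0.4, 0], [0, 0, -0.4, 0], [0, 0, -0.4, 0], [0, 0, -0.4, 0], [0, 0, -0.4, 0], [0, 0, -0.4, 0]],
], claw=85)

```text
time_s: 12.22
position: [0.4643, 0.1153, 0.1295]
tcp_rot: [-0.0, -0.188, 0.982, -0.0]
ft_force: [-0.1, 0.9, 0.3]
grip_width: 0.852
grasp_force: 0.0
```

Request:
apply_moves([
  [[0, 0, -4, 0], [0, 0, -10, 0], [0, 0, -20, 0], [0, 0, -35, 0], [0, 0, -50, 0], [0, 0, -75, 0], [0, 0, -100, 0], [0, 0, -125, 0], [0, 0, -140, 0], [0, 0, -140, 0]],
])

```text
time_s: 13.05
position: [0.4659, 0.1159, 0.2745]
tcp_rot: [0.003, -0.188, 0.982, 0.001]
ft_force: [-0.7, 0.2, -0.1]
grip_width: 0.851
grasp_force: 0.0
```

Request:
apply_moves([
  [[80, -130, 0, 0], [80, -130, 0, 0], [80, -130, 0, 0], [80, -130, 0, 0], [80, -130, 0, 0]],
])

```text
time_s: 13.47
position: [0.4363, -0.0386, 0.2703]
tcp_rot: [0.0, -0.186, 0.982, -0.0]
ft_force: [0.1, 0.1, 0.4]
grip_width: 0.851
grasp_force: 0.0
```

```bash
sed -i 's/np.ptp(P,axis=0).round(3))/np.ptp(P,axis=0).round(3) if len(P) else 0)/' chk.py
cat >> chk.py <<'E'
    for c,z in((C,.162),([.403,.358],.051)):
        P=near(w,c,.035,z-.006,z+.006);print(" knob",len(P),P.mean(0).round(4) if len(P) else 0)
E
python3 chk.py .126 b
```

```text
13.47 [ 0.4363 -0.0386  0.2703] [ 0.37 -0.07 -0.41  0.   -1.23 -1.56] F [0.1 0.1 0.4] w 0.851 g 0.0 tilt [ 5.e-04 -1.e-04 -1.e+00]
shift mm [-82.4 133.1 139.3]
side 1524 [ 0.0012 -0.0036  0.1254] ((0.4657851457595825, 0.11757757514715195), 0.08277737349271774)
 wall below 1628 [0.156 0.086 0.084]
 knob 99 [0.464  0.1206 0.1603]
 knob 155 [0.4023 0.3612 0.05  ]
top 3035 [ 1.100e-03 -1.000e-04  1.267e-01] ((0.466219425201416, 0.11537805944681168), 0.08218633383512497)
 wall below 0 0
 knob 244 [0.4653 0.1161 0.1621]
 knob 183 [0.4027 0.3568 0.0512]
```

View pics/b_side.png

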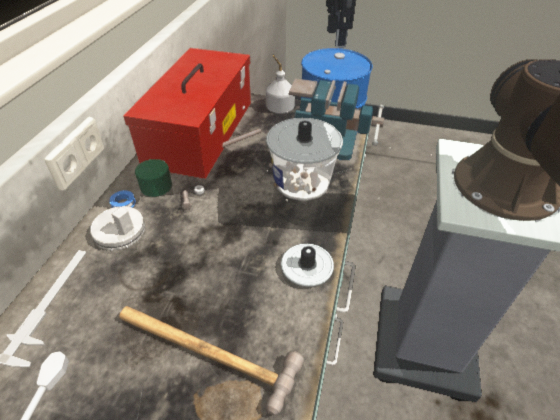

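View pics/b_top.png

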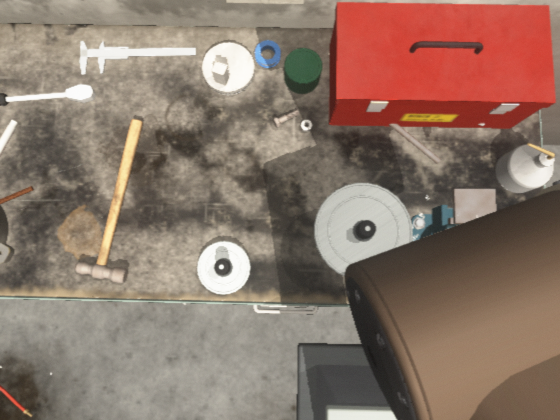

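The lid sits on the tub, at (305,140) in the side view and (363,230) in the top view. Its flange top is at 0.126 m, the tilt is about 0.001, and it is centred within about 1.5 mm. The tub and small lid haven't moved.

Request:
apply_moves([
  [[0, 0, 0, 0], [0, 0, 0, 0], [0, 0, 0, 0], [0, 0, 0, 0]],
])

```text
time_s: 13.9
position: [0.438, -0.0343, 0.2695]
tcp_rot: [-0.0, -0.188, 0.982, -0.0]
ft_force: [-0.4, 1.0, 0.7]
grip_width: 0.851
grasp_force: 0.0
```

```bash
python3 -c "
from cell import *
print(hand_in())"
```

```text
the job is handed in; nothing more can be done
None
```

The large lid is on the tub, level, fully seated and centred within about 1.5 mm; the tub and small lid are where they were, and I handed the job in at about 14 s (no verdict was returned).

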